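# Make up two condiment kits on a kitchen counter

## Robot

A 7-joint arm with a two-finger parallel gripper is mounted at the origin on the work surface. World frame = base frame: x ahead of the robot, y to its left, z up, the work surface at z = 0. Lengths are in m, angles in rad, forces in N, time in s.
With the tool pointing down it reaches from about 0.425 to 0.8 m from the base axis. Payload 8.3 kg.
Tool frame: the origin (TCP) lies midway between the tips of the shut fingers; the grasp point (between the pads) lies arm.hold_point_z behind it (arm.hold_point_z is the distance from the TCP to the grasp point, in m); z points along the fingers, y is the line along which they close (so a half turn about z gives the same grasp; the last joint's range is limited). The gripper opens to 85 mm and grips with 20 to 120 N. Pads are 22 mm wide; open, the fingers measure 114 mm over their backs; the gripper's body (76 mm by 85 mm) begins 54 mm behind the grasp point. The pads swing forward as they close: fully open they stand 13 mm farther back than shut.
Start: joints at [1.09, 0.383, 0.016, 1.37, -0.006, 1.388, -0.046], TCP at [0.254, -0.571, 0.231] pointing down, gripper open.
Joint ranges: [-2.95, 2.95], [-0.25, 2.06], [-1.52, 1.56], [0.18, 2.33], [-1.44, 4.58], [0.02, 2.06], [-3.01, 3.01]. Speed limits (rad/s): [2.39, 2.39, 3.01, 3.01, 3.14, 3.14, 3.14].

## Interface

Orientations are given as a rotation vector (axis times angle).
In Python, from station import get_obs, grab_frame, camera_model, ticket, arm gives the robot as it stands.
- The arm moves only by the tool move_arm, never from a script. Its argument "moves" is a list of rows, each a list of 2 entries, a list of its own where there are three numbers: the shift along the world's x, y, z in m, then the turn, a rotation vector about the world's x, y, z in degrees. In form: [[[x, y, z], [wx, wy, wz]], ...]. A call has exactly 10 rows; each row is the pose to reach, as a shift and turn from the pose commanded when the call began; what a row does not reach only later rows make up. A row lasts 1/8 s, in which the tool goes at most 62.5 mm and 10.7 degrees, less where a joint would pass 70% of its speed; a pose out of reach is approached as far as the arm can. A call with a gripper value outside its range is refused whole. "hand" is the gripper command: -1 is shut, 1 is fully open, values between are in proportion, set as the call begins (left out, the last holds). The fingers move at their own pace and stop on an object; "force" is the grip in N (left out, the last holds). Time passes only in rows, so rows that repeat a pose let the fingers close, or fill a call up. It gives the time, the measured TCP pose, the force, the opening and the grip force at its end, in the units of the state.
- get_obs(): the state, without advancing time (a new reading comes with each control period).
- grab_frame(name): name is "scene" or "top" or "wrist"; returns the picture (400x640x3 uint8, red, green, blue); there is no depth.
- camera_model(name): a dict with "fx", "fy", "cx", "cy" (pixels), "rvec" (rotation vector, rad) and "tvec" (3), from world to camera coordinates, as OpenCV has them. Camera axes: x right, y down, z forward; pixel columns grow to the right and rows downward; lengths in m; the calibration is good to about 2 mm. The wrist camera is an equidistant fisheye: a pixel r from the principal point sees the ray r / f radians off the axis. A picture is of the moment at which its call begins: read the wrist's pose just before it. camera_model takes no time and is no camera call; for the wrist camera it gives the pose at the moment of the call.
- ticket.hand_in(): hands the job in; it is judged then, once.
The state is a dict: "time_s": time; "joints": joint angles; "joint_velocities": joint speeds; "effort": joint torques, N m; "tcp_pos": TCP position; "ee_rot": TCP orientation; "force": force on the tool from outside, world axes, zero at the start; "ft_torque": the same for the moment, N m; "finger_gap": opening from 0.0 (shut) to 1.0 (fully open); "grip_force": force on a finger pad.
Only numpy, scipy, OpenCV 4.12 (cv2) and the standard library are available. Lean on these libraries where they do the work, as an engineer would, in place of code of your own. Each camera call takes 0.05 s, during which the arm holds its last target. There are 200 camera calls.

## Task

Make up two condiment kits from the stock on the counter: in the blue carrier stand the soy bottle (red cap) in the compartment at the black-tab end, the chilli jar (orange lid) in the middle one and the wooden toothpick pot at the other end; in the white carrier stand the green vinegar bottle (white cap) in the compartment at the black-tab end and the white salt pot in the other. Set each thing down gently, upright and flat on the floor of its compartment, and let go of it; drop nothing and knock nothing over. Leave the yellow-lidded mustard jar and the black-lidded pepper jar standing where they are.

Things in the scene. Friction and masses are not known exactly. Their poses are not given: they have to be found in the camera images.
- blue_carrier: Blue open low carrier, 208 x 72 mm, three square compartments in a row, centres at x = +68 mm (tab end), 0 (middle) and -68 mm (other end), y = 0. Compartments 64 x 64 mm inside; walls and dividers 4 mm thick, 14 mm high; floor 4 mm thick. Firmly fixed, at any yaw. Origin: its middle, on the counter; z up, x along it to the end with the black tab (flat, sticking out 25 mm), y across.
- white_carrier: White open low carrier, 140 x 72 mm, two square compartments in a row, centres at x = +34 mm (tab end) and -34 mm (other end), y = 0. Compartments 64 x 64 mm inside; walls and dividers 4 mm thick, 14 mm high; floor 4 mm thick. Firmly fixed, at any yaw. Origin: its middle, on the counter; z up, x along it to the end with the black tab (flat, sticking out 25 mm), y across.
- soy_center (a point): Soy sauce bottle: very dark brown with a red cap, 92 mm tall, round, standing upright: straight body 42 mm in diameter up to 62 mm height (paper label), then a shoulder and neck to a cap 24 mm in diameter on top. About 0.2 kg. The point is on its axis half-way up, 46 mm above its underside; z is up along the axis.
- vinegar_center (a point): Vinegar bottle: green with a white cap, 92 mm tall, round, standing upright: straight body 42 mm in diameter up to 62 mm height (paper label), then a shoulder and neck to a cap 24 mm in diameter on top. About 0.2 kg. The point is on its axis half-way up, 46 mm above its underside; z is up along the axis.
- chilli_center (a point): Chilli jar: dark red with an orange lid, 62 mm tall, 48 mm in diameter over its full height (lid included), standing upright. About 0.18 kg. The point is on its axis half-way up, 31 mm above its underside; z is up along the axis.
- toothpicks_center (a point): Toothpick pot: plain wooden cylinder 42 mm in diameter and 60 mm tall, standing upright, with pale toothpicks standing 10 mm out of its dark top. About 0.07 kg. The point is on its axis, 30 mm above its underside; z is up along the axis.
- salt_center (a point): Salt pot: white ceramic, round, 66 mm tall: straight body 40 mm in diameter up to 56 mm height, then a domed top with five small black holes. About 0.14 kg. The point is on its axis half-way up, 33 mm above its underside; z is up along the axis.
- mustard_center (a point): Mustard jar, not wanted in either kit: ochre with a yellow lid, 62 mm tall, 48 mm in diameter over its full height (lid included), standing upright. About 0.18 kg. The point is on its axis half-way up, 31 mm above its underside; z is up along the axis.
- pepper_center (a point): Pepper jar, not wanted in either kit: dark with a black lid, 62 mm tall, 48 mm in diameter over its full height (lid included), standing upright. About 0.18 kg. The point is on its axis half-way up, 31 mm above its underside; z is up along the axis.
There are look-alikes about, which are no part of the job. What is shaped like the part that bears pepper_center but pink or purple is not meant. Leave any purple look-alike of the part that bears salt_center alone.

How it is judged:
At the end, for the whole second after the job is handed in: Each of the five stands in its own compartment: centre within 14 mm of the compartment's centre on both carrier axes, underside within 4 mm of its floor, upright within 0.09 rad, at rest (0.02 m/s). Mustard and pepper jars upright (0.1 rad), within 20 mm of their start (x of soy_center in the frame of blue_carrier between 0.054 and 0.082 m and y of soy_center in the frame of blue_carrier between -0.014 and 0.014 m and z of soy_center in the frame of blue_carrier between 0.046 and 0.054 m and angle between each of soy_center, chilli_center, toothpicks_center, vinegar_center, salt_center's own z axis and vertical below 0.09 rad and linear speed of each of soy, chilli, toothpicks, vinegar, salt below 0.02 m/s and x of chilli_center in the frame of blue_carrier between -0.014 and 0.014 m and y of chilli_center in the frame of blue_carrier between -0.014 and 0.014 m and z of chilli_center in the frame of blue_carrier between 0.031 and 0.039 m and x of toothpicks_center in the frame of blue_carrier between -0.082 and -0.054 m and y of toothpicks_center in the frame of blue_carrier between -0.014 and 0.014 m and z of toothpicks_center in the frame of blue_carrier between 0.03 and 0.038 m and x of vinegar_center in the frame of white_carrier between 0.02 and 0.048 m and y of vinegar_center in the frame of white_carrier between -0.014 and 0.014 m and z of vinegar_center in the frame of white_carrier between 0.046 and 0.054 m and x of salt_center in the frame of white_carrier between -0.048 and -0.02 m and y of salt_center in the frame of white_carrier between -0.014 and 0.014 m and z of salt_center in the frame of white_carrier between 0.033 and 0.041 m and distance of each of mustard_center, pepper_center from where it was at the start of the episode below 0.02 m and angle between each of mustard_center, pepper_center's own z axis and vertical below 0.1 rad); the robot touches nothing.
It fails at once if a bottle, jar or pot was dropped, thrown or knocked over (it moved faster than 0.6 m/s while not held: a free fall of about 18 mm) ((linear speed of soy above 0.6 m/s and contact force between the fingers and soy below 0.2 N) or (linear speed of chilli above 0.6 m/s and contact force between the fingers and chilli below 0.2 N) or (linear speed of toothpicks above 0.6 m/s and contact force between the fingers and toothpicks below 0.2 N) or (linear speed of vinegar above 0.6 m/s and contact force between the fingers and vinegar below 0.2 N) or (linear speed of salt above 0.6 m/s and contact force between the fingers and salt below 0.2 N) or (linear speed of mustard above 0.6 m/s and contact force between the fingers and mustard below 0.2 N) or (linear speed of pepper above 0.6 m/s and contact force between the fingers and pepper below 0.2 N)).
It fails at once if a bottle, jar or pot was tipped over (leaning more than 1 rad) (angle between any of soy_center, chilli_center, toothpicks_center, vinegar_center, salt_center, mustard_center, pepper_center's own z axis and vertical above 1 rad).
It fails at once if the mustard jar or the pepper jar was moved more than 20 mm from its place (distance of any of mustard_center, pepper_center from where it was at the start of the episode above 0.02 m).
It also fails if it takes over 128 s, if anything falls off the work surface, if the arm or the gripper's body presses on something with over 40 N, if the wrist force passes 120 N, or if a joint passes its speed limit or range.

## Working session

There is one attempt and no reset: what is moved stays moved. The work goes in short steps, Python scripts to look and compute and a tool call to move; the robot and the scene stay as the last step left them, time stands still between calls to the robot, and variables do not carry over. Pictures are saved under pics/ and viewed, at most 14 in all, crops included, and the job is handed in when it is done.

Besides the shell and the picture viewer there is one more tool, called after "Call:" by a JSON object that holds its "fn" and its "kwargs", one argument or row to a line. move_arm: Moves the arm, as the interface text tells. Its arguments: {"type":"object","properties":{"moves":{"type":"array"},"hand":{"type":"number"},"force":{"type":"number"}},"required":["moves"]}

```bash
ls; mkdir -p pics; python3 - <<'E'
from station import get_obs, grab_frame, camera_model, arm
import cv2
print(get_obs()); print({k:getattr(arm,k) for k in dir(arm) if k[0]!='_'})
for n in ("scene","top"):
    print(n,camera_model(n)); cv2.imwrite(f'pics/{n}0.png',grab_frame(n)[:,:,::-1])
E
```

```text
pics
{'time_s': 0.0, 'joints': array([ 1.09015957,  0.38425356,  0.01641622,  1.37115713, -0.00628913,
        1.38817448, -0.04650498]), 'joint_velocities': array([-0.00142875,  0.00071007, -0.00037496,  0.00102407, -0.00102945,
        0.00085347,  0.00034068]), 'effort': array([-1.68139613e-03, -6.27602649e+01,  8.43531601e-01, -3.71823370e+01,
        1.64004246e-02,  1.43498453e-02, -9.85327404e-06]), 'tcp_pos': array([ 0.25336442, -0.57080117,  0.23026824]), 'ee_rot': array([-3.07146136e+00, -6.51060597e-01,  7.26682071e-04]), 'force': array([ 0.05043201,  0.4348772 , -0.09979143]), 'ft_torque': array([-0.02759029, -0.00840697,  0.0166855 ]), 'grip_force': 0.0, 'finger_gap': 1.0006970786955176}
{'Unreachable': <class 'station.Unreachable'>, 'hold_point_z': 0.0187}
scene {'fx': 376.5547001280772, 'fy': 376.5547001280772, 'cx': 319.6122887582703, 'cy': 202.7346988606904, 'rvec': array([ 2.11334768,  1.53388634, -0.4958931 ]), 'tvec': array([-0.18568097, -0.40565892,  1.09609796])}
top {'fx': 364.3008627097551, 'fy': 364.3008627097551, 'cx': 313.1683373187137, 'cy': 202.6412908379017, 'rvec': array([ 2.19322614, -2.13867406,  0.17892464]), 'tvec': array([-0.02411032,  0.54388699,  0.88983914])}
```

View pics/top0.png

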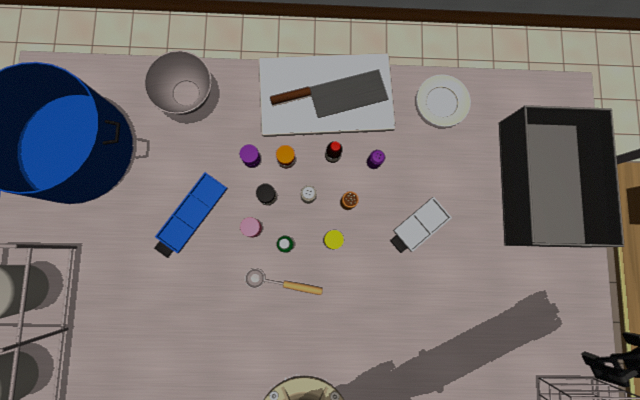

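View pics/scene0.png

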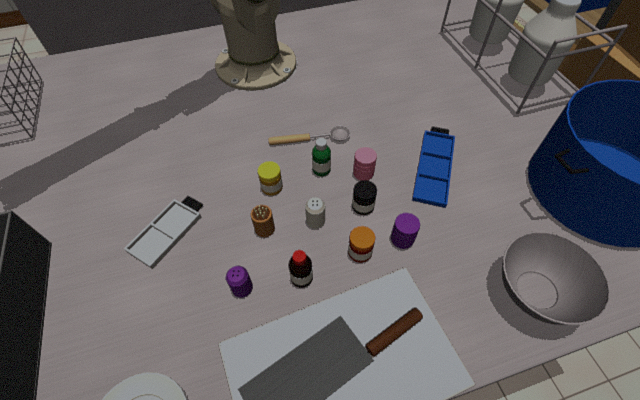

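Candidates (top view): soy is the red cap at (334,148). Chilli is the orange lid at (286,155), with purple (250,155) and pink (250,227) jars as look-alikes. The toothpick pot is at (349,200). Vinegar is the white cap on green at (285,243). Salt is the white pot at (308,193), with a purple look-alike at (376,157). Mustard is at (334,240) and pepper at (266,193). The blue carrier's tab is lower-left at (165,249) and the white carrier's is lower-left at (401,242).

```bash
cat > h.py <<'E'
import numpy as np, cv2
from station import get_obs, grab_frame, camera_model
from scipy.spatial.transform import Rotation as R
def cast(m,px,z):
    px=np.atleast_2d(np.float64(px)); Rm=cv2.Rodrigues(m['rvec'])[0]; c=-Rm.T@m['tvec']
    d=np.c_[(px[:,0]-m['cx'])/m['fx'],(px[:,1]-m['cy'])/m['fy'],np.ones(len(px))]@Rm
    return c[:2]+d[:,:2]*((z-c[2])/d[:,2])[:,None]
def mask(img,roi,lo,hi):
    hsv=cv2.cvtColor(img,cv2.COLOR_RGB2HSV); m=cv2.inRange(hsv,np.array(lo),np.array(hi))
    k=np.zeros_like(m); x0,y0,x1,y1=roi; k[y0:y1,x0:x1]=m[y0:y1,x0:x1]
    cs,_=cv2.findContours(k,cv2.RETR_EXTERNAL,cv2.CHAIN_APPROX_NONE)
    return max(cs,key=cv2.contourArea)[:,0].astype(float), k
E
python3 - <<'E'
from h import *
I={n:cv2.imread(f'pics/{n}0.png')[:,:,::-1].copy() for n in('top','scene')}
M={n:camera_model(n) for n in I}
def blob(n,px,z,lo,hi,r=13):
    c,_=mask(I[n],(px[0]-r,px[1]-r,px[0]+r,px[1]+r),lo,hi)
    w=cast(M[n],c,z).astype(np.float32); (x,y),rad=cv2.minEnclosingCircle(w); return np.round([x,y,rad],4)
T=[('soy',.092,(334,147),(299,258),(0,150,120),(8,255,255)),('chilli',.062,(286,155),(362,237),(9,150,120),(22,255,255)),
('vin',.092,(285,243),(321,146),(0,0,140),(179,60,255)),('salt',.062,(308,193),(315,205),(0,0,140),(179,50,255)),
('tooth',.060,(349,200),(263,214),(5,100,60),(22,255,255)),('must',.062,(334,240),(269,171),(24,150,100),(34,255,255)),
('pepper',.062,(266,193),(364,190),(0,0,0),(179,255,60)),('pink',.062,(250,227),(365,158),(150,40,120),(179,255,255)),
('purpjar',.062,(250,155),(406,224),(130,80,50),(150,255,255))]
for n,z,a,b,lo,hi in T: print(n,blob('top',a,z,lo,hi),blob('scene',b,z,lo,hi))
for nm,rois,lo,hi in [('blue',{'top':(150,165,235,262),'scene':(405,120,462,212)},(105,120,60),(125,255,255)),('white',{'top':(385,190,455,255),'scene':(115,190,205,270)},(0,0,130),(179,25,255))]:
  for n in rois:
    c,k=mask(I[n],rois[n],lo,hi); w=cast(M[n],c,.014)
    print(nm,n,cv2.minAreaRect(w.astype(np.float32)), np.round(w.mean(0),3), len(c))
for p in [(165,249),(401,242)]: print('tab',cast(M['top'],p,.0))
o=get_obs(); print(R.from_rotvec(o['ee_rot']).as_matrix().round(3))
v=[cv2.resize(I['top'][140:260,150:460],None,fx=2.5,fy=2.5,interpolation=2)]
cv2.imwrite('pics/crop1.png',v[0][:,:,::-1])
E
```

```text
soy [ 0.6784 -0.0591  0.0111] [ 0.6831 -0.0608  0.0108]
chilli [0.6632 0.064  0.0231] [0.6672 0.0628 0.0231]
vin [0.4406 0.0565 0.0417] [0.4418 0.0579 0.0118]
salt [0.5661 0.0048 0.0443] [0.5681 0.0023 0.0153]
tooth [ 0.5517 -0.1013  0.0216] [ 0.5584 -0.1026  0.0213]
must [ 0.4525 -0.0611  0.0236] [ 0.4584 -0.0635  0.0233]
pepper [0.5585 0.108  0.0269] [0.5727 0.1035 0.0313]
pink [0.4786 0.1447 0.0243] [0.4818 0.1435 0.0237]
purpjar [0.6608 0.1555 0.0245] [0.6696 0.147  0.0308]
blue top ((0.514480471611023, 0.30294716358184814), (0.07279415428638458, 0.20892053842544556), 56.108158111572266) [0.514 0.303] 174
blue scene ((0.5196608901023865, 0.30095717310905457), (0.07170972228050232, 0.21229347586631775), 56.11074447631836) [0.525 0.298] 196
white top ((0.5002006888389587, -0.30067920684814453), (0.07605714350938797, 0.1424659788608551), 41.036659240722656) [ 0.5   -0.302] 130
white scene ((0.49103185534477234, -0.3108677566051483), (0.22812801599502563, 0.18654663860797882), 71.84701538085938) [ 0.512 -0.302] 517
tab [[0.4188172 0.366242 ]]
tab [[ 0.45127962 -0.24476274]]
[[ 0.914  0.406 -0.001]
 [ 0.406 -0.914  0.002]
 [-0.    -0.002 -1.   ]]
```

View pics/crop1.png

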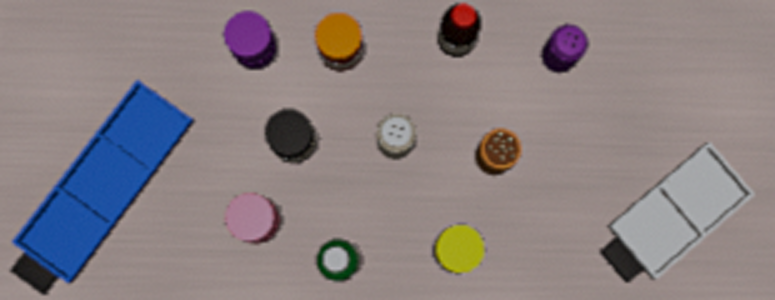

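The crop confirms the choice: red cap top centre, orange lid, brown pot with sticks, white salt with dots, green bottle with white cap. The mustard, pepper, pink and purple items stay. Salt comes first.

Call:
{"fn": "move_arm", "kwargs": {
  "moves": [
    [[0.02,0.035,-0.003],[0,0,-7.3]],
    [[0.04,0.07,-0.006],[0,0,-14.6]],
    [[0.06,0.105,-0.009],[0,0,-21.9]],
    [[0.08,0.14,-0.012],[0,0,-29.2]],
    [[0.1,0.175,-0.015],[0,0,-36.5]],
    [[0.12,0.21,-0.018],[0,0,-43.8]],
    [[0.14,0.245,-0.021],[0,0,-51.1]],
    [[0.16,0.28,-0.024],[0,0,-58.4]],
    [[0.18,0.315,-0.027],[0,0,-65.7]],
    [[0.2,0.35,-0.03],[0,0,-73]]
  ],
  "hand": 1,
  "force": 35
}}

```text
time_s: 1.35
tcp_pos: [0.4539, -0.2199, 0.2009]
ee_rot: [-2.855, 1.31, 0.001]
force: [-0.0, 0.5, -0.2]
finger_gap: 1.0
grip_force: 0.0
```

Call:
{"fn": "move_arm", "kwargs": {
  "moves": [
    [[0.013,0.025,0],[0,0,0]],
    [[0.026,0.05,0],[0,0,0]],
    [[0.039,0.075,0],[0,0,0]],
    [[0.052,0.1,0],[0,0,0]],
    [[0.065,0.125,0],[0,0,0]],
    [[0.078,0.15,0],[0,0,0]],
    [[0.091,0.18,0],[0,0,0]],
    [[0.102,0.205,0],[0,0,0]],
    [[0.113,0.222,0],[0,0,0]],
    [[0.113,0.222,0],[0,0,0]]
  ]
}}

```text
time_s: 2.6
tcp_pos: [0.5669, 0.0022, 0.2008]
ee_rot: [-2.859, 1.301, 0.001]
force: [-0.4, -0.4, 0.8]
finger_gap: 0.998
grip_force: 0.0
```

```bash
python3 - <<'E'
from h import *
o=get_obs();print(o['tcp_pos'],o['joints']);m=camera_model('wrist');print(m)
cv2.imwrite('pics/w1.png',grab_frame('wrist')[:,:,::-1])
E
```

```text
[0.56690601 0.00215882 0.20083241] [ 0.17426594  0.29136593 -0.28915934  1.57060703  0.08463913  1.29255794
 -2.55133252]
{'fx': 309.70691628693146, 'fy': 309.70691628693146, 'cx': 320.997331709442, 'cy': 193.4334299058822, 'rvec': array([-1.05930851,  2.82720621,  0.39530997]), 'tvec': array([0.42883534, 0.33076496, 0.45088619])}
```

View pics/w1.png

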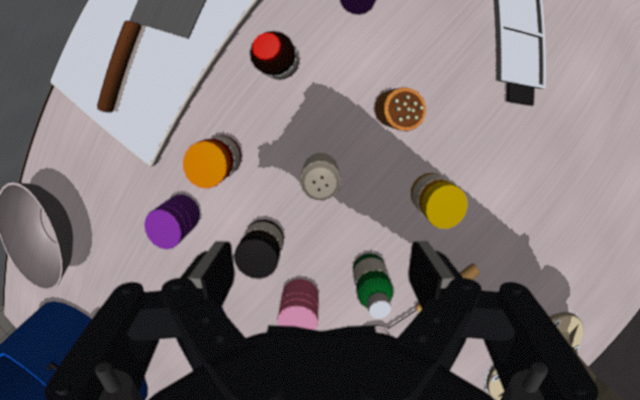

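The wrist view shows salt at (320,181), orange (208,163), toothpicks (404,109), red cap (267,47) and white cap (380,305), with clear room around the salt. I'll cross-check positions with fisheye rays.

```bash
python3 - <<'E'
from h import *
m=camera_model('wrist');Rm=cv2.Rodrigues(m['rvec'])[0]; c=-Rm.T@m['tvec']; print(c)
for n,p,z in [('salt',(320,181),.064),('chilli',(208,163),.062),('tooth',(404,109),.06),('soy',(267,47),.092),('vin',(380,308),.092),('must',(445,204),.062),('pep',(259,255),.062)]:
    d=np.array(p)-[m['cx'],m['cy']]; r=np.hypot(*d); t=r/m['fx']
    v=Rm.T@np.r_[d/max(r,1e-9)*np.sin(t),np.cos(t)]; print(n,(c+v*(z-c[2])/v[2]).round(4))
E
```

```text
[ 0.61296426 -0.05281371  0.34322767]
salt [ 0.5694 -0.0013  0.064 ]
chilli [0.6627 0.0559 0.062 ]
tooth [ 0.5554 -0.1036  0.06  ]
soy [ 0.6792 -0.0629  0.092 ]
vin [0.4424 0.0528 0.092 ]
must [ 0.4588 -0.0661  0.062 ]
pep [0.5655 0.0992 0.062 ]
```

Call:
{"fn": "move_arm", "kwargs": {
  "moves": [
    [[0.001,-0.001,-0.025],[0,0,0]],
    [[0.001,-0.001,-0.05],[0,0,0]],
    [[0.001,-0.001,-0.075],[0,0,0]],
    [[0.001,-0.001,-0.1],[0,0,0]],
    [[0.001,-0.001,-0.12],[0,0,0]],
    [[0.001,-0.001,-0.14],[0,0,0]],
    [[0.001,-0.001,-0.16],[0,0,0]],
    [[0.001,-0.001,-0.175],[0,0,0]],
    [[0.001,-0.001,-0.182],[0,0,0]],
    [[0.001,-0.001,-0.182],[0,0,0]]
  ]
}}

```text
time_s: 3.9
tcp_pos: [0.5675, -0.0006, 0.0191]
ee_rot: [2.858, -1.305, -0.0]
force: [-0.0, 0.3, 1.2]
finger_gap: 1.0
grip_force: 0.0
```

Call:
{"fn": "move_arm", "kwargs": {
  "moves": [
    [[0,0,0],[0,0,0]],
    [[0,0,0],[0,0,0]],
    [[0,0,0],[0,0,0]],
    [[0,0,0],[0,0,0]],
    [[0,0,0],[0,0,0]],
    [[0,0,0],[0,0,0]],
    [[0,0,0],[0,0,0]],
    [[0,0,0],[0,0,0]],
    [[0,0,0],[0,0,0]],
    [[0,0,0],[0,0,0]]
  ],
  "hand": -1,
  "force": 30
}}

```text
time_s: 5.15
tcp_pos: [0.5682, -0.0, 0.02]
ee_rot: [-2.858, 1.304, -0.002]
force: [-0.9, 1.0, 5.7]
finger_gap: 0.461
grip_force: 30.2
```

Call:
{"fn": "move_arm", "kwargs": {
  "moves": [
    [[0,0,0.01],[0,0,0]],
    [[0,0,0.03],[0,0,0]],
    [[0,0,0.06],[0,0,0]],
    [[0,0,0.09],[0,0,0]],
    [[0,0,0.12],[0,0,0]],
    [[-0.002,-0.015,0.14],[0,0,0]],
    [[-0.005,-0.04,0.15],[0,0,0]],
    [[-0.01,-0.075,0.15],[0,0,0]],
    [[-0.015,-0.11,0.15],[0,0,0]],
    [[-0.02,-0.145,0.15],[0,0,0]]
  ]
}}

```text
time_s: 6.4
tcp_pos: [0.547, -0.1463, 0.1694]
ee_rot: [2.858, -1.304, -0.001]
force: [1.2, -0.5, -1.1]
finger_gap: 0.459
grip_force: 30.5
```

Call:
{"fn": "move_arm", "kwargs": {
  "moves": [
    [[-0.004,-0.03,0],[0,0,0]],
    [[-0.008,-0.06,0],[0,0,0]],
    [[-0.012,-0.09,0],[0,0,0]],
    [[-0.016,-0.12,0],[0,0,0]],
    [[-0.02,-0.15,0],[0,0,0]],
    [[-0.022,-0.17,0],[0,0,0]],
    [[-0.024,-0.183,0],[0,0,0]],
    [[-0.024,-0.183,0],[0,0,0]],
    [[-0.024,-0.183,0],[0,0,0]],
    [[-0.024,-0.183,0],[0,0,0]]
  ]
}}

```text
time_s: 7.65
tcp_pos: [0.5242, -0.3269, 0.1694]
ee_rot: [-2.859, 1.301, -0.0]
force: [0.1, -0.0, -0.6]
finger_gap: 0.458
grip_force: 30.5
```

```bash
python3 - <<'E'
from h import *
o=get_obs();print(o['tcp_pos'],o['joints'][6]);m=camera_model('wrist');np.save('wm.npy',np.r_[m['rvec'],m['tvec']])
cv2.imwrite('pics/w2.png',grab_frame('wrist')[:,:,::-1])
E
```

```text
[ 0.52417398 -0.3268772   0.16936763] -1.9548629004402742
```

View pics/w2.png

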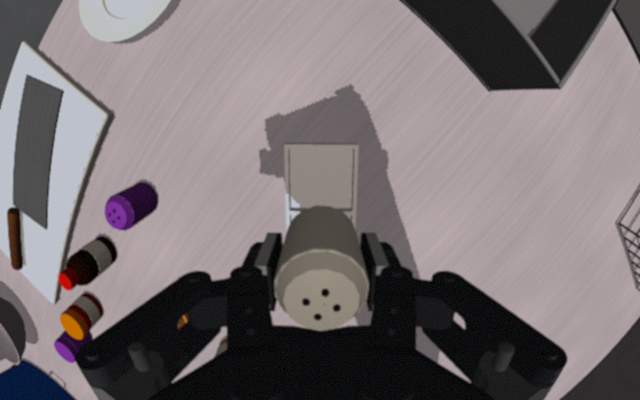

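The wrist view shows the far compartment of the white carrier: end corners (286,144) and (358,143), divider (289,209)-(354,209). Casting those onto the rim plane.

```bash
cat >> h.py <<'E'
def wcast(p,z,m):
    Rm=cv2.Rodrigues(m['rvec'])[0]; c=-Rm.T@m['tvec']
    d=np.array(p)-[m['cx'],m['cy']]; r=np.hypot(*d); t=r/m['fx']
    v=Rm.T@np.r_[d/max(r,1e-9)*np.sin(t),np.cos(t)]; return (c+v*(z-c[2])/v[2])[:2]
E
python3 - <<'E'
from h import *
m=camera_model('wrist')
a,b,c,d=[wcast(p,.014,m) for p in [(285,144),(358,143),(287,210),(355,210)]]
print(a,b,c,d); e=(a+b)/2; f=(c+d)/2; print('ends',e,f,np.hypot(*(b-a)),'yaw',np.degrees(np.arctan2(*(f-e)[::-1])),np.degrees(np.arctan2(*(b-a)[::-1])))
u=(f-e)/np.hypot(*(f-e)); print('salt target from end edge',e+u*.036,'len',np.hypot(*(f-e)))
E
```

```text
[ 0.57397072 -0.33123265] [ 0.52131785 -0.37837244] [ 0.52964334 -0.28055264] [ 0.47733141 -0.32610173]
ends [ 0.54764429 -0.35480255] [ 0.50348737 -0.30332718] 0.07067167008047791 yaw 130.62385693810484 -138.16211070944428
salt target from end edge [ 0.52420504 -0.32747854] len 0.06781995217405906
```

Call:
{"fn": "move_arm", "kwargs": {
  "moves": [
    [[0,0,-0.02],[0,0,0]],
    [[0,0,-0.045],[0,0,0]],
    [[0,0,-0.07],[0,0,0]],
    [[0,0,-0.095],[0,0,0]],
    [[0,0,-0.115],[0,0,0]],
    [[0,0,-0.13],[0,0,0]],
    [[0,0,-0.138],[0,0,0]],
    [[0,0,-0.142],[0,0,0]],
    [[0,0,-0.1445],[0,0,0]],
    [[0,0,-0.1455],[0,0,0]]
  ]
}}

```text
time_s: 8.95
tcp_pos: [0.5239, -0.3283, 0.0242]
ee_rot: [2.858, -1.304, 0.001]
force: [0.1, 0.4, -0.5]
finger_gap: 0.461
grip_force: 30.5
```

Call:
{"fn": "move_arm", "kwargs": {
  "moves": [
    [[0,0,0],[0,0,0]],
    [[0,0,0],[0,0,0]],
    [[0,0,0],[0,0,0]],
    [[0,0,0],[0,0,0]],
    [[0,0,0],[0,0,0]],
    [[0,0,0],[0,0,0]],
    [[0,0,0],[0,0,0]],
    [[0,0,0],[0,0,0]],
    [[0,0,0],[0,0,0]],
    [[0,0,0],[0,0,0]]
  ]
}}

```text
time_s: 10.2
tcp_pos: [0.5238, -0.3283, 0.0241]
ee_rot: [2.858, -1.304, 0.001]
force: [-0.4, 0.1, 5.9]
finger_gap: 0.463
grip_force: 30.8
```

Call:
{"fn": "move_arm", "kwargs": {
  "moves": [
    [[0,0,0],[0,0,0]],
    [[0,0,0],[0,0,0]],
    [[0,0,0],[0,0,0]],
    [[0,0,0],[0,0,0]],
    [[0,0,0],[0,0,0]],
    [[0,0,0],[0,0,0]],
    [[0,0,0],[0,0,0]],
    [[0,0,0],[0,0,0]],
    [[0,0,0.005],[0,0,0]],
    [[0,0,0.015],[0,0,0]]
  ],
  "hand": 1
}}

```text
time_s: 11.45
tcp_pos: [0.5234, -0.3281, 0.039]
ee_rot: [-2.858, 1.304, 0.001]
force: [0.3, -0.7, -0.2]
finger_gap: 1.0
grip_force: 0.0
```

Call:
{"fn": "move_arm", "kwargs": {
  "moves": [
    [[0,0,0.02],[0,0,0]],
    [[0,0,0.045],[0,0,0]],
    [[0,0,0.075],[0,0,0]],
    [[0,0,0.105],[0,0,0]],
    [[0,0,0.135],[0,0,0]],
    [[0,0.03,0.15],[0,0,0]],
    [[0,0.07,0.16],[0,0,0]],
    [[-0.005,0.11,0.162],[0,0,0]],
    [[-0.01,0.15,0.162],[0,0,0]],
    [[-0.015,0.19,0.162],[0,0,0]]
  ]
}}

```text
time_s: 12.7
tcp_pos: [0.5085, -0.1369, 0.2019]
ee_rot: [-2.858, 1.304, -0.002]
force: [0.5, 1.2, -0.0]
finger_gap: 1.0
grip_force: 0.0
```

Call:
{"fn": "move_arm", "kwargs": {
  "moves": [
    [[-0.008,0.025,0],[0,0,0]],
    [[-0.016,0.05,0],[0,0,0]],
    [[-0.025,0.075,0],[0,0,0]],
    [[-0.033,0.1,0],[0,0,0]],
    [[-0.042,0.125,0],[0,0,0]],
    [[-0.05,0.15,0],[0,0,0]],
    [[-0.058,0.172,0],[0,0,0]],
    [[-0.0665,0.192,0],[0,0,0]],
    [[-0.0665,0.192,0],[0,0,0]],
    [[-0.0665,0.192,0],[0,0,0]]
  ]
}}

```text
time_s: 13.95
tcp_pos: [0.4425, 0.053, 0.2013]
ee_rot: [-2.858, 1.305, -0.002]
force: [1.0, -1.0, 0.4]
finger_gap: 1.001
grip_force: 0.0
```

Call:
{"fn": "move_arm", "kwargs": {
  "moves": [
    [[0,0,-0.02],[0,0,0]],
    [[0,0,-0.045],[0,0,0]],
    [[0,0,-0.07],[0,0,0]],
    [[0,0,-0.095],[0,0,0]],
    [[0,0,-0.115],[0,0,0]],
    [[0,0,-0.135],[0,0,0]],
    [[0,0,-0.155],[0,0,0]],
    [[0,0,-0.17],[0,0,0]],
    [[0,0,-0.179],[0,0,0]],
    [[0,0,-0.179],[0,0,0]]
  ]
}}

```text
time_s: 15.2
tcp_pos: [0.4419, 0.0536, 0.0214]
ee_rot: [2.857, -1.305, -0.001]
force: [0.1, -1.8, -0.0]
finger_gap: 1.0
grip_force: 0.0
```

Call:
{"fn": "move_arm", "kwargs": {
  "moves": [
    [[0,0.002,0],[0,0,0]],
    [[0,0.002,0],[0,0,0]],
    [[0,0.002,0],[0,0,0]],
    [[0,0.002,0],[0,0,0]],
    [[0,0.002,0],[0,0,0]],
    [[0,0.002,0],[0,0,0]],
    [[0,0.002,0],[0,0,0]],
    [[0,0.002,0],[0,0,0]],
    [[0,0.002,0],[0,0,0]],
    [[0,0.002,0],[0,0,0]]
  ],
  "hand": -1,
  "force": 35
}}

```text
time_s: 16.45
tcp_pos: [0.4425, 0.0559, 0.0224]
ee_rot: [-2.858, 1.304, -0.001]
force: [-2.5, -0.2, 6.4]
finger_gap: 0.48
grip_force: 34.9
```

Call:
{"fn": "move_arm", "kwargs": {
  "moves": [
    [[0,0,0.01],[0,0,0]],
    [[0,0,0.03],[0,0,0]],
    [[0,0,0.06],[0,0,0]],
    [[0,0,0.09],[0,0,0]],
    [[0,0,0.12],[0,0,0]],
    [[0.003,-0.015,0.14],[0,0,0]],
    [[0.006,-0.04,0.15],[0,0,0]],
    [[0.01,-0.075,0.15],[0,0,0]],
    [[0.015,-0.11,0.15],[0,0,0]],
    [[0.018,-0.145,0.15],[0,0,0]]
  ]
}}

```text
time_s: 17.7
tcp_pos: [0.46, -0.0902, 0.1722]
ee_rot: [-2.858, 1.304, -0.0]
force: [0.8, 0.5, -2.6]
finger_gap: 0.483
grip_force: 35.8
```

Call:
{"fn": "move_arm", "kwargs": {
  "moves": [
    [[0.003,-0.03,0],[0,0,0]],
    [[0.006,-0.06,0],[0,0,0]],
    [[0.01,-0.09,0],[0,0,0]],
    [[0.013,-0.12,0],[0,0,0]],
    [[0.016,-0.15,0],[0,0,0]],
    [[0.018,-0.17,0],[0,0,0]],
    [[0.02,-0.185,0],[0,0,0]],
    [[0.02,-0.185,0],[0,0,0]],
    [[0.02,-0.185,0],[0,0,0]],
    [[0.02,-0.185,0],[0,0,0]]
  ]
}}

```text
time_s: 18.95
tcp_pos: [0.4804, -0.273, 0.1719]
ee_rot: [-2.859, 1.302, 0.0]
force: [0.3, 0.2, -2.2]
finger_gap: 0.485
grip_force: 35.8
```

Call:
{"fn": "move_arm", "kwargs": {
  "moves": [
    [[0,0,-0.02],[0,0,0]],
    [[0,0,-0.045],[0,0,0]],
    [[0,0,-0.07],[0,0,0]],
    [[0,0,-0.095],[0,0,0]],
    [[0,0,-0.115],[0,0,0]],
    [[0,0,-0.13],[0,0,0]],
    [[0,0,-0.138],[0,0,0]],
    [[0,0,-0.142],[0,0,0]],
    [[0,0,-0.1445],[0,0,0]],
    [[0,0,-0.1455],[0,0,0]]
  ]
}}

```text
time_s: 20.2
tcp_pos: [0.4804, -0.2744, 0.0266]
ee_rot: [2.858, -1.304, 0.001]
force: [-0.5, -0.4, -2.1]
finger_gap: 0.482
grip_force: 35.8
```

Call:
{"fn": "move_arm", "kwargs": {
  "moves": [
    [[0,0,0],[0,0,0]],
    [[0,0,0],[0,0,0]],
    [[0,0,0],[0,0,0]],
    [[0,0,0],[0,0,0]],
    [[0,0,0],[0,0,0]],
    [[0,0,0],[0,0,0]],
    [[0,0,0],[0,0,0]],
    [[0,0,0],[0,0,0]],
    [[0,0,0],[0,0,0]],
    [[0,0,0],[0,0,0]]
  ]
}}

```text
time_s: 21.45
tcp_pos: [0.4803, -0.2743, 0.0265]
ee_rot: [2.858, -1.304, 0.001]
force: [-1.6, -0.0, 3.9]
finger_gap: 0.486
grip_force: 36.0
```

Call:
{"fn": "move_arm", "kwargs": {
  "moves": [
    [[0,0,0],[0,0,0]],
    [[0,0,0],[0,0,0]],
    [[0,0,0],[0,0,0]],
    [[0,0,0],[0,0,0]],
    [[0,0,0],[0,0,0]],
    [[0,0,0],[0,0,0]],
    [[0,0,0],[0,0,0]],
    [[0,0,0],[0,0,0]],
    [[0,0,0.005],[0,0,0]],
    [[0,0,0.015],[0,0,0]]
  ],
  "hand": 1
}}

```text
time_s: 22.7
tcp_pos: [0.4799, -0.2741, 0.0415]
ee_rot: [-2.858, 1.304, 0.001]
force: [-0.4, -0.3, 1.2]
finger_gap: 0.999
grip_force: 0.0
```

Call:
{"fn": "move_arm", "kwargs": {
  "moves": [
    [[0,0,0.02],[0,0,0]],
    [[0,0,0.045],[0,0,0]],
    [[0,0,0.075],[0,0,0]],
    [[0,0,0.105],[0,0,0]],
    [[0,0,0.135],[0,0,5]],
    [[0.005,0.02,0.15],[0,0,15]],
    [[0.01,0.04,0.16],[0,0,25]],
    [[0.02,0.06,0.16],[0,0,35]],
    [[0.03,0.08,0.16],[0,0,45]],
    [[0.04,0.1,0.16],[0,0,55]]
  ]
}}

```text
time_s: 23.95
tcp_pos: [0.5204, -0.1736, 0.2023]
ee_rot: [3.136, 0.172, 0.002]
force: [-0.1, 0.5, 0.5]
finger_gap: 1.002
grip_force: 0.0
```

Call:
{"fn": "move_arm", "kwargs": {
  "moves": [
    [[0.004,0.01,0],[0,0,10]],
    [[0.008,0.02,0],[0,0,20]],
    [[0.012,0.03,0],[0,0,30]],
    [[0.016,0.04,0],[0,0,40]],
    [[0.02,0.05,0],[0,0,50]],
    [[0.024,0.055,0],[0,0,60]],
    [[0.028,0.06,0],[0,0,70]],
    [[0.03,0.065,0],[0,0,80]],
    [[0.034,0.07,0],[0,0,90]],
    [[0.034,0.072,0],[0,0,100]]
  ]
}}

```text
time_s: 25.2
tcp_pos: [0.5544, -0.1019, 0.2021]
ee_rot: [1.884, 2.513, 0.0]
force: [0.3, -1.4, -0.5]
finger_gap: 1.0
grip_force: 0.0
```

Call:
{"fn": "move_arm", "kwargs": {
  "moves": [
    [[0,0,0],[0,0,10]],
    [[0,0,-0.01],[0,0,20]],
    [[0,0,-0.02],[0,0,30]],
    [[0,0,-0.03],[0,0,40]],
    [[0,0,-0.05],[0,0,40]],
    [[0,0,-0.075],[0,0,40]],
    [[0,0,-0.1],[0,0,40]],
    [[0,0,-0.12],[0,0,40]],
    [[0,0,-0.14],[0,0,40]],
    [[0,0,-0.155],[0,0,40]]
  ]
}}

```text
time_s: 26.45
tcp_pos: [0.5541, -0.1024, 0.0456]
ee_rot: [-0.92, -3.004, 0.001]
force: [0.1, -0.4, 0.8]
finger_gap: 1.001
grip_force: 0.0
```

Call:
{"fn": "move_arm", "kwargs": {
  "moves": [
    [[0,0,-0.012],[0,0,0]],
    [[0,0,-0.022],[0,0,0]],
    [[0,0,-0.027],[0,0,0]],
    [[0,0,-0.027],[0,0,0]],
    [[0,0,-0.027],[0,0,0]],
    [[0,0,-0.027],[0,0,0]],
    [[0,0,-0.027],[0,0,0]],
    [[0,0,-0.027],[0,0,0]],
    [[0,0,-0.027],[0,0,0]],
    [[0,0,-0.027],[0,0,0]]
  ]
}}

```text
time_s: 27.7
tcp_pos: [0.5541, -0.1022, 0.0193]
ee_rot: [-0.92, -3.004, 0.0]
force: [-0.7, 0.2, 0.1]
finger_gap: 1.003
grip_force: 0.0
```

Call:
{"fn": "move_arm", "kwargs": {
  "moves": [
    [[0,0,0],[0,0,0]],
    [[0,0,0],[0,0,0]],
    [[0,0,0],[0,0,0]],
    [[0,0,0],[0,0,0]],
    [[0,0,0],[0,0,0]],
    [[0,0,0],[0,0,0]],
    [[0,0,0],[0,0,0]],
    [[0,0,0],[0,0,0]],
    [[0,0,0],[0,0,0]],
    [[0,0,0],[0,0,0]]
  ],
  "hand": -1,
  "force": 25
}}

```text
time_s: 28.95
tcp_pos: [0.5543, -0.1022, 0.0194]
ee_rot: [0.92, 3.004, 0.0]
force: [0.0, 0.9, 1.4]
finger_gap: 0.488
grip_force: 25.3
```

Call:
{"fn": "move_arm", "kwargs": {
  "moves": [
    [[0,0,0.01],[0,0,0]],
    [[0,0,0.03],[0,0,0]],
    [[0,0,0.06],[0,0,0]],
    [[0,0,0.09],[0,0,0]],
    [[0,0,0.12],[0,0,0]],
    [[0,0.015,0.14],[0,0,0]],
    [[0.002,0.04,0.15],[0,0,0]],
    [[0.004,0.075,0.15],[0,0,0]],
    [[0.006,0.11,0.15],[0,0,0]],
    [[0.008,0.145,0.15],[0,0,0]]
  ]
}}

```text
time_s: 30.2
tcp_pos: [0.5616, 0.0452, 0.1699]
ee_rot: [-0.919, -3.004, -0.0]
force: [0.1, 0.6, -0.3]
finger_gap: 0.484
grip_force: 25.4
```

Call:
{"fn": "move_arm", "kwargs": {
  "moves": [
    [[0.001,0.03,0],[0,0,0]],
    [[0.002,0.06,0],[0,0,0]],
    [[0.003,0.09,0],[0,0,0]],
    [[0.004,0.12,0],[0,0,0]],
    [[0.006,0.15,0],[0,0,0]],
    [[0.008,0.18,0],[0,0,0]],
    [[0.01,0.205,0],[0,0,0]],
    [[0.01,0.221,0],[0,0,0]],
    [[0.01,0.221,0],[0,0,0]],
    [[0.01,0.221,0],[0,0,0]]
  ]
}}

```text
time_s: 31.45
tcp_pos: [0.5723, 0.2627, 0.1693]
ee_rot: [0.922, 3.003, -0.001]
force: [0.4, 0.8, -0.1]
finger_gap: 0.49
grip_force: 25.5
```

```bash
python3 - <<'E'
from h import *
o=get_obs();print(o['tcp_pos'],o['joints'][6])
cv2.imwrite('pics/w3.png',grab_frame('wrist')[:,:,::-1])
E
```

```text
[0.57233229 0.26270101 0.16927692] 0.24310713019413605
```

View pics/w3.png

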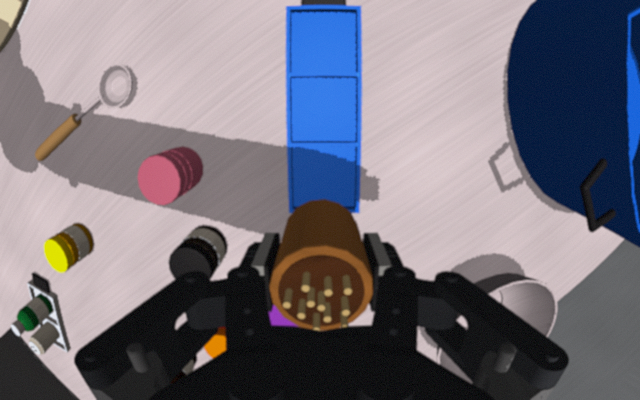

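The wrist view shows the blue carrier with its tab at the top. Corners are (287,8), (360,8), (289,211) and (359,211), and dividers sit at rows 76 and 142. Vinegar and salt stand upright in the white carrier at lower left.

```bash
python3 - <<'E'
from h import *
m=camera_model('wrist')
a,b,c,d=[wcast(p,.014,m) for p in [(287,7),(360,7),(289,212),(359,211)]]
e=(a+b)/2; f=(c+d)/2; L=np.hypot(*(e-f)); u=(e-f)/L
print(e,f,'w',np.hypot(*(b-a)),'len',L,'yaw',np.degrees(np.arctan2(u[1],u[0])))
o=(e+f)/2; print('c',o,'soy',o+u*.068,'tooth',o-u*.068)
print([wcast((324,r),.014,m) for r in (76,142)])
E
```

```text
[0.43382678 0.35879234] [0.60377364 0.24427464] w 0.06990738619672551 len 0.20492983568482193 yaw 146.02616689055094
c [0.51880021 0.30153349] soy [0.46240829 0.33953286] tooth [0.57519213 0.26353412]
[array([0.49243592, 0.31952487]), array([0.54515114, 0.28382857])]
```

Call:
{"fn": "move_arm", "kwargs": {
  "moves": [
    [[0.002,0.001,-0.02],[0,0,0]],
    [[0.002,0.001,-0.045],[0,0,0]],
    [[0.002,0.001,-0.07],[0,0,0]],
    [[0.002,0.001,-0.095],[0,0,0]],
    [[0.002,0.001,-0.115],[0,0,0]],
    [[0.002,0.001,-0.13],[0,0,0]],
    [[0.002,0.001,-0.138],[0,0,0]],
    [[0.002,0.001,-0.142],[0,0,0]],
    [[0.002,0.001,-0.1445],[0,0,0]],
    [[0.002,0.001,-0.1455],[0,0,0]]
  ]
}}

```text
time_s: 32.75
tcp_pos: [0.5744, 0.265, 0.0242]
ee_rot: [0.92, 3.003, 0.001]
force: [0.5, 0.3, 0.2]
finger_gap: 0.488
grip_force: 25.5
```

Call:
{"fn": "move_arm", "kwargs": {
  "moves": [
    [[0,0,0],[0,0,0]],
    [[0,0,0],[0,0,0]],
    [[0,0,0],[0,0,0]],
    [[0,0,0],[0,0,0]],
    [[0,0,0],[0,0,0]],
    [[0,0,0],[0,0,0]],
    [[0,0,0],[0,0,0]],
    [[0,0,0],[0,0,0]],
    [[0,0,0],[0,0,0]],
    [[0,0,0],[0,0,0]]
  ]
}}

```text
time_s: 34.0
tcp_pos: [0.5741, 0.2648, 0.0238]
ee_rot: [-0.92, -3.004, 0.0]
force: [0.8, 0.2, -1.1]
finger_gap: 0.485
grip_force: 25.5
```

Call:
{"fn": "move_arm", "kwargs": {
  "moves": [
    [[0,0,-0.0005],[0,0,0]],
    [[0,0,-0.001],[0,0,0]],
    [[0,0,-0.001],[0,0,0]],
    [[0,0,-0.001],[0,0,0]],
    [[0,0,-0.001],[0,0,0]],
    [[0,0,-0.001],[0,0,0]],
    [[0,0,-0.001],[0,0,0]],
    [[0,0,-0.001],[0,0,0]],
    [[0,0,-0.001],[0,0,0]],
    [[0,0,-0.001],[0,0,0]]
  ]
}}

```text
time_s: 35.25
tcp_pos: [0.5742, 0.2648, 0.0234]
ee_rot: [0.92, 3.004, -0.0]
force: [-2.7, -2.1, 5.1]
finger_gap: 0.489
grip_force: 25.9
```

Call:
{"fn": "move_arm", "kwargs": {
  "moves": [
    [[0,0,0],[0,0,0]],
    [[0,0,0],[0,0,0]],
    [[0,0,0],[0,0,0]],
    [[0,0,0],[0,0,0]],
    [[0,0,0],[0,0,0]],
    [[0,0,0],[0,0,0]],
    [[0,0,0],[0,0,0]],
    [[0,0,0],[0,0,0]],
    [[0,0,0.005],[0,0,0]],
    [[0,0,0.015],[0,0,0]]
  ],
  "hand": 1
}}

```text
time_s: 36.5
tcp_pos: [0.5739, 0.2647, 0.038]
ee_rot: [-0.92, -3.003, 0.001]
force: [-0.9, 0.0, -0.6]
finger_gap: 1.0
grip_force: 0.0
```

Call:
{"fn": "move_arm", "kwargs": {
  "moves": [
    [[0,0,0.02],[0,0,0]],
    [[0,0,0.045],[0,0,0]],
    [[0,0,0.075],[0,0,0]],
    [[0,0,0.1],[0,0,0]],
    [[0,0,0.12],[0,0,0]],
    [[0.01,-0.02,0.13],[0,0,0]],
    [[0.025,-0.055,0.13],[0,0,0]],
    [[0.04,-0.09,0.13],[0,0,0]],
    [[0.055,-0.125,0.13],[0,0,0]],
    [[0.07,-0.16,0.13],[0,0,0]]
  ]
}}

```text
time_s: 37.75
tcp_pos: [0.6445, 0.1037, 0.1687]
ee_rot: [0.92, 3.004, 0.0]
force: [1.6, 0.3, 0.1]
finger_gap: 1.0
grip_force: 0.0
```

Call:
{"fn": "move_arm", "kwargs": {
  "moves": [
    [[0.01,-0.022,0],[0,0,0]],
    [[0.02,-0.042,0],[0,0,0]],
    [[0.02,-0.042,-0.01],[0,0,0]],
    [[0.02,-0.042,-0.03],[0,0,0]],
    [[0.02,-0.042,-0.05],[0,0,0]],
    [[0.02,-0.042,-0.075],[0,0,0]],
    [[0.02,-0.042,-0.1],[0,0,0]],
    [[0.02,-0.042,-0.125],[0,0,0]],
    [[0.02,-0.042,-0.14],[0,0,0]],
    [[0.02,-0.042,-0.147],[0,0,0]]
  ]
}}

```text
time_s: 39.0
tcp_pos: [0.6633, 0.0633, 0.0193]
ee_rot: [-0.918, -3.003, 0.001]
force: [-0.1, -0.1, 0.8]
finger_gap: 1.001
grip_force: 0.0
```

Call:
{"fn": "move_arm", "kwargs": {
  "moves": [
    [[0,0,0],[0,0,0]],
    [[0,0,0],[0,0,0]],
    [[0,0,0],[0,0,0]],
    [[0,0,0],[0,0,0]],
    [[0,0,0],[0,0,0]],
    [[0,0,0],[0,0,0]],
    [[0,0,0],[0,0,0]],
    [[0,0,0],[0,0,0]],
    [[0,0,0],[0,0,0]],
    [[0,0,0],[0,0,0]]
  ],
  "hand": -1,
  "force": 35
}}

```text
time_s: 40.25
tcp_pos: [0.665, 0.0631, 0.022]
ee_rot: [0.92, 3.002, 0.001]
force: [0.4, 1.1, 5.9]
finger_gap: 0.553
grip_force: 36.9
```

Call:
{"fn": "move_arm", "kwargs": {
  "moves": [
    [[0,0,0.01],[0,0,0]],
    [[0,0,0.03],[0,0,0]],
    [[0,0,0.06],[0,0,0]],
    [[0,0,0.09],[0,0,0]],
    [[0,0,0.12],[0,0,0]],
    [[-0.01,0.015,0.14],[0,0,0]],
    [[-0.02,0.04,0.15],[0,0,0]],
    [[-0.035,0.065,0.15],[0,0,0]],
    [[-0.05,0.09,0.15],[0,0,0]],
    [[-0.065,0.115,0.15],[0,0,0]]
  ]
}}

```text
time_s: 41.5
tcp_pos: [0.5973, 0.1799, 0.1711]
ee_rot: [-0.918, -3.004, 0.0]
force: [-0.3, -0.2, -1.1]
finger_gap: 0.547
grip_force: 36.5
```

Call:
{"fn": "move_arm", "kwargs": {
  "moves": [
    [[-0.012,0.018,0],[0,0,0]],
    [[-0.024,0.037,0],[0,0,0]],
    [[-0.036,0.055,0],[0,0,0]],
    [[-0.048,0.074,0],[0,0,0]],
    [[-0.06,0.092,0],[0,0,0]],
    [[-0.072,0.11,0],[0,0,0]],
    [[-0.08,0.123,0],[0,0,0]],
    [[-0.08,0.123,0],[0,0,0]],
    [[-0.08,0.123,0],[0,0,0]],
    [[-0.08,0.123,0],[0,0,0]]
  ]
}}

```text
time_s: 42.75
tcp_pos: [0.5199, 0.2997, 0.1706]
ee_rot: [0.923, 3.003, -0.001]
force: [0.3, -0.2, -2.7]
finger_gap: 0.556
grip_force: 36.5
```

Call:
{"fn": "move_arm", "kwargs": {
  "moves": [
    [[0,0,-0.02],[0,0,0]],
    [[0,0,-0.045],[0,0,0]],
    [[0,0,-0.07],[0,0,0]],
    [[0,0,-0.095],[0,0,0]],
    [[0,0,-0.115],[0,0,0]],
    [[0,0,-0.13],[0,0,0]],
    [[0,0,-0.138],[0,0,0]],
    [[0,0,-0.142],[0,0,0]],
    [[0,0,-0.1445],[0,0,0]],
    [[0,0,-0.1455],[0,0,0]]
  ]
}}

```text
time_s: 44.0
tcp_pos: [0.5194, 0.301, 0.026]
ee_rot: [0.92, 3.003, 0.001]
force: [-3.0, -1.8, 6.5]
finger_gap: 0.551
grip_force: 37.0
```

Call:
{"fn": "move_arm", "kwargs": {
  "moves": [
    [[0,0,0],[0,0,0]],
    [[0,0,0],[0,0,0]],
    [[0,0,0],[0,0,0]],
    [[0,0,0],[0,0,0]],
    [[0,0,0],[0,0,0]],
    [[0,0,0],[0,0,0]],
    [[0,0,0],[0,0,0]],
    [[0,0,0],[0,0,0]],
    [[0,0,0],[0,0,0]],
    [[0,0,0],[0,0,0]]
  ]
}}

```text
time_s: 45.25
tcp_pos: [0.5194, 0.301, 0.026]
ee_rot: [0.92, 3.003, 0.001]
force: [-2.7, -1.3, 6.1]
finger_gap: 0.556
grip_force: 36.9
```

Call:
{"fn": "move_arm", "kwargs": {
  "moves": [
    [[0,0,0],[0,0,0]],
    [[0,0,0],[0,0,0]],
    [[0,0,0],[0,0,0]],
    [[0,0,0],[0,0,0]],
    [[0,0,0],[0,0,0]],
    [[0,0,0],[0,0,0]],
    [[0,0,0],[0,0,0]],
    [[0,0,0],[0,0,0]],
    [[0,0,0.005],[0,0,0]],
    [[0,0,0.015],[0,0,0]]
  ],
  "hand": 1
}}

```text
time_s: 46.5
tcp_pos: [0.519, 0.3007, 0.0406]
ee_rot: [-0.92, -3.003, 0.001]
force: [0.5, -0.0, -0.1]
finger_gap: 0.993
grip_force: 0.0
```

Call:
{"fn": "move_arm", "kwargs": {
  "moves": [
    [[0,0,0.02],[0,0,0]],
    [[0,0,0.045],[0,0,0]],
    [[0,0,0.075],[0,0,0]],
    [[0,0,0.105],[0,0,0]],
    [[0,0,0.135],[0,0,0]],
    [[0.01,-0.02,0.15],[0,0,0]],
    [[0.025,-0.055,0.15],[0,0,0]],
    [[0.04,-0.09,0.15],[0,0,0]],
    [[0.056,-0.125,0.15],[0,0,0]],
    [[0.071,-0.16,0.15],[0,0,0]]
  ]
}}

```text
time_s: 47.75
tcp_pos: [0.5907, 0.1399, 0.1921]
ee_rot: [0.919, 3.003, 0.001]
force: [0.4, 0.3, -0.6]
finger_gap: 0.996
grip_force: 0.0
```

Call:
{"fn": "move_arm", "kwargs": {
  "moves": [
    [[0.015,-0.033,0],[0,0,0]],
    [[0.03,-0.066,0],[0,0,0]],
    [[0.044,-0.1,0],[0,0,0]],
    [[0.058,-0.13,0],[0,0,0]],
    [[0.07,-0.16,0],[0,0,0]],
    [[0.082,-0.185,0],[0,0,0]],
    [[0.089,-0.202,0],[0,0,0]],
    [[0.089,-0.202,0],[0,0,0]],
    [[0.089,-0.202,0],[0,0,0]],
    [[0.089,-0.202,0],[0,0,0]]
  ]
}}

```text
time_s: 49.0
tcp_pos: [0.6789, -0.0594, 0.1906]
ee_rot: [-0.917, -3.005, -0.001]
force: [0.4, -0.6, 0.6]
finger_gap: 1.003
grip_force: 0.0
```

Descend to about 0.022.

Call:
{"fn": "move_arm", "kwargs": {
  "moves": [
    [[0.001,-0.001,-0.02],[0,0,0]],
    [[0.001,-0.001,-0.045],[0,0,0]],
    [[0.001,-0.001,-0.07],[0,0,0]],
    [[0.001,-0.001,-0.09],[0,0,0]],
    [[0.001,-0.001,-0.11],[0,0,0]],
    [[0.001,-0.001,-0.13],[0,0,0]],
    [[0.001,-0.001,-0.148],[0,0,0]],
    [[0.001,-0.001,-0.162],[0,0,0]],
    [[0.001,-0.001,-0.169],[0,0,0]],
    [[0.001,-0.001,-0.169],[0,0,0]]
  ]
}}

```text
time_s: 50.25
tcp_pos: [0.6802, -0.0622, 0.0211]
ee_rot: [-0.92, -3.004, -0.0]
force: [-0.4, 0.0, 0.1]
finger_gap: 1.001
grip_force: 0.0
```

Call:
{"fn": "move_arm", "kwargs": {
  "moves": [
    [[0,0,0],[0,0,0]],
    [[0,0,0],[0,0,0]],
    [[0,0,0],[0,0,0]],
    [[0,0,0],[0,0,0]],
    [[0,0,0],[0,0,0]],
    [[0,0,0],[0,0,0]],
    [[0,0,0],[0,0,0]],
    [[0,0,0],[0,0,0]],
    [[0,0,0],[0,0,0]],
    [[0,0,0],[0,0,0]]
  ],
  "hand": -1,
  "force": 35
}}

```text
time_s: 51.5
tcp_pos: [0.6808, -0.0619, 0.0222]
ee_rot: [0.919, 3.003, 0.001]
force: [0.4, 1.2, 5.2]
finger_gap: 0.485
grip_force: 36.0
```

Call:
{"fn": "move_arm", "kwargs": {
  "moves": [
    [[0,0,0.01],[0,0,0]],
    [[0,0,0.03],[0,0,0]],
    [[0,0,0.06],[0,0,0]],
    [[0,0,0.09],[0,0,0]],
    [[0,0,0.12],[0,0,0]],
    [[-0.01,0.015,0.14],[0,0,0]],
    [[-0.02,0.04,0.15],[0,0,0]],
    [[-0.035,0.07,0.15],[0,0,0]],
    [[-0.05,0.1,0.15],[0,0,0]],
    [[-0.065,0.13,0.15],[0,0,0]]
  ]
}}

```text
time_s: 52.75
tcp_pos: [0.6127, 0.0711, 0.1707]
ee_rot: [-0.916, -3.003, 0.001]
force: [0.2, 0.7, -2.1]
finger_gap: 0.482
grip_force: 35.8
```

Call:
{"fn": "move_arm", "kwargs": {
  "moves": [
    [[-0.02,0.034,0],[0,0,0]],
    [[-0.04,0.07,0],[0,0,0]],
    [[-0.06,0.105,0],[0,0,0]],
    [[-0.08,0.14,0],[0,0,0]],
    [[-0.1,0.175,0],[0,0,0]],
    [[-0.12,0.21,0],[0,0,0]],
    [[-0.138,0.243,0],[0,0,0]],
    [[-0.154,0.271,0],[0,0,0]],
    [[-0.154,0.271,0],[0,0,0]],
    [[-0.154,0.271,0],[0,0,0]]
  ]
}}

```text
time_s: 54.0
tcp_pos: [0.4597, 0.339, 0.1708]
ee_rot: [-0.917, -3.004, 0.002]
force: [0.5, 0.3, -2.3]
finger_gap: 0.484
grip_force: 35.9
```

Call:
{"fn": "move_arm", "kwargs": {
  "moves": [
    [[0,0,-0.02],[0,0,0]],
    [[0,0,-0.03],[0,0,0]],
    [[0,0,-0.03],[0,0,0]],
    [[0,0,-0.03],[0,0,0]],
    [[0,0,-0.03],[0,0,0]],
    [[0,0,-0.03],[0,0,0]],
    [[0,0,-0.03],[0,0,0]],
    [[0,0,-0.03],[0,0,0]],
    [[0,0,-0.03],[0,0,0]],
    [[0,0,-0.03],[0,0,0]]
  ]
}}

```text
time_s: 55.25
tcp_pos: [0.4611, 0.3388, 0.1413]
ee_rot: [-0.92, -3.004, 0.0]
force: [0.6, -0.7, -1.2]
finger_gap: 0.482
grip_force: 35.9
```

Call:
{"fn": "move_arm", "kwargs": {
  "moves": [
    [[0,0.001,-0.02],[0,0,0]],
    [[0,0.001,-0.04],[0,0,0]],
    [[0,0.001,-0.06],[0,0,0]],
    [[0,0.001,-0.08],[0,0,0]],
    [[0,0.001,-0.095],[0,0,0]],
    [[0,0.001,-0.105],[0,0,0]],
    [[0,0.001,-0.111],[0,0,0]],
    [[0,0.001,-0.114],[0,0,0]],
    [[0,0.001,-0.1155],[0,0,0]],
    [[0,0.001,-0.1155],[0,0,0]]
  ]
}}

```text
time_s: 56.5
tcp_pos: [0.4614, 0.34, 0.0262]
ee_rot: [0.92, 3.003, 0.001]
force: [0.6, -0.2, -1.9]
finger_gap: 0.481
grip_force: 35.9
```

Call:
{"fn": "move_arm", "kwargs": {
  "moves": [
    [[0,0,0],[0,0,0]],
    [[0,0,0],[0,0,0]],
    [[0,0,0],[0,0,0]],
    [[0,0,0],[0,0,0]],
    [[0,0,0],[0,0,0]],
    [[0,0,0],[0,0,0]],
    [[0,0,0],[0,0,0]],
    [[0,0,0],[0,0,0]],
    [[0,0,0],[0,0,0]],
    [[0,0,0],[0,0,0]]
  ]
}}

```text
time_s: 57.75
tcp_pos: [0.4613, 0.34, 0.0261]
ee_rot: [0.92, 3.004, 0.001]
force: [-0.0, -0.7, 5.6]
finger_gap: 0.482
grip_force: 36.2
```

Contact made. Release, lift and move clear of the view.

Call:
{"fn": "move_arm", "kwargs": {
  "moves": [
    [[0,0,0],[0,0,0]],
    [[0,0,0],[0,0,0]],
    [[0,0,0],[0,0,0]],
    [[0,0,0],[0,0,0]],
    [[0,0,0],[0,0,0]],
    [[0,0,0],[0,0,0]],
    [[0,0,0],[0,0,0]],
    [[0,0,0],[0,0,0]],
    [[0,0,0.005],[0,0,0]],
    [[0,0,0.015],[0,0,0]]
  ],
  "hand": 1
}}

```text
time_s: 59.0
tcp_pos: [0.4609, 0.3397, 0.0411]
ee_rot: [-0.92, -3.003, 0.001]
force: [1.1, 0.3, -0.5]
finger_gap: 0.996
grip_force: 0.0
```

Call:
{"fn": "move_arm", "kwargs": {
  "moves": [
    [[0,0,0.02],[0,0,0]],
    [[0,0,0.045],[0,0,0]],
    [[0,0,0.075],[0,0,0]],
    [[0,0,0.105],[0,0,0]],
    [[0,0,0.135],[0,0,0]],
    [[0,-0.02,0.165],[0,0,0]],
    [[0.01,-0.06,0.18],[0,0,0]],
    [[0.02,-0.11,0.19],[0,0,0]],
    [[0.03,-0.16,0.2],[0,0,0]],
    [[0.04,-0.21,0.2],[0,0,0]]
  ]
}}

```text
time_s: 60.25
tcp_pos: [0.5016, 0.1288, 0.2433]
ee_rot: [0.918, 3.001, 0.002]
force: [1.0, 0.5, -0.8]
finger_gap: 0.998
grip_force: 0.0
```

```bash
python3 - <<'E'
from h import *
o=get_obs();print(o['tcp_pos'])
a=grab_frame('scene');b=grab_frame('top')
cv2.imwrite('pics/end.png',np.vstack([cv2.resize(a[100:300,110:480],(740,400)),cv2.resize(b[140:260,140:460],(740,200))])[:,:,::-1])
E
```

```text
[0.50159737 0.12884872 0.24331872]
```

View pics/end.png

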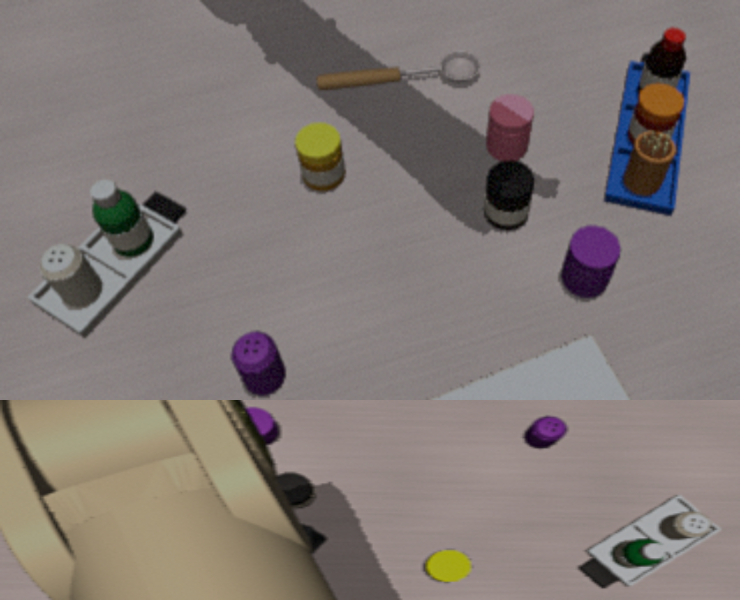

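All five stand upright in their compartments: soy, chilli and toothpicks in the blue carrier, vinegar and salt in the white one. Mustard and pepper are untouched.

```bash
python3 -c "
from station import ticket
print(ticket.hand_in())"
```

```text
the job is handed in; nothing more can be done
None
```

Both kits are made up and handed in at about 60 s: all five items stood upright in their compartments in the final pictures, with mustard and pepper left in place; the hand-in returned no verdict.

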